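Hold a painted tag in the dust box

ROBOT

A 6-joint arm with a two-finger parallel gripper is mounted at the origin on the work surface. World frame = base frame: x ahead of the robot, y to its left, z up, the work surface at z = 0. Lengths are in m, angles in rad, forces in N, time in s.
With the tool pointing down it reaches from about 0.275 to 0.75 m from the base axis. Payload 10.2 kg.
Tool frame: the origin (TCP) lies between the finger pads; the fingertips stand 22 mm ahead of it and the grasp point (between the pads) lies 3 mm ahead of it; z points along the fingers, y is the line along which they close (so a half turn about z gives the same grasp; the last joint's range is limited). The gripper opens to 85 mm and grips with 20 to 120 N. Pads are 22 mm wide; open, the fingers measure 114 mm over their backs; the gripper's body (76 mm by 85 mm) begins 54 mm behind the grasp point. The pads swing forward as they close: fully open they stand 13 mm farther back than shut.
Start: joints at [-0.223, 0.313, 1.498, -0, 1.331, -0.223], TCP at [0.525, -0, 0.253] pointing down, gripper open.
Joint ranges: [-2.94, 2.94], [-0.97, 2.17], [0.19, 2.56], [-1.23, 4.37], [0.02, 3.11], [-2.88, 2.88]. Speed limits (rad/s): [2.39, 2.39, 3.01, 3.14, 3.14, 3.14].

INTERFACE

Orientations are given as a unit quaternion [w, x, y, z].
In Python, from cell import manip, imaging, sensors, order gives the robot as it stands (manip), with the cameras (imaging), the readings (sensors) and the job (order).
- The arm moves only by the tool inch_along, called after "Request:" by a JSON object that holds its "fn" and its "kwargs", one argument or row to a line. Schema: {"type":"object","properties":{"motion":{"type":"array","items":{"type":"array","items":{"type":"number"},"minItems":5,"maxItems":5},"minItems":1,"maxItems":20},"squeeze":{"type":"number"},"only":{"type":"string"},"quiet":{"type":"boolean"},"lines":{"type":"string"}},"required":["motion"],"additionalProperties":false}. motion is a list of rows, 1 to 20 of them, each of 5 numbers: the opening from 0.0 (shut) to 1.0 (fully open), then dx, dy, dz in shares of the most that a row can go, 1 being 62.5 mm, then a turn about the tool's z in a scale on which 1.0 is pi/2 rad; each row shifts and turns the commanded pose from where the row before left it, along the tool's axes as they then stand; what a row does not reach is not made up. A row lasts 1/8 s, in which the tool goes at most 0.0625 m and 0.188 rad, less where a joint would pass 70% of its speed; a pose out of reach is approached as far as the arm can. The fingers move at their own pace and stop on an object; squeeze is the grip in N (left out, the last holds). Time passes only in rows, so rows that do not move let the fingers close. The tool returns the time, the measured TCP pose, the force, the opening and the grip force at its end. only (a regular expression) keeps the lines of the reply that match it, lines (a string "A,B") keeps lines A to B, and quiet returns only ok. Shift and turn numbers lie between -1 and 1, and a call with a number outside is refused. Input that does not fit is refused with a message, and nothing moves.
- sensors.observe(): the state, without advancing time (a new reading comes with each control period).
- imaging.grab_frame(name): name is "scene" or "side" or "wrist"; returns a dict with "img" (420x560x3 uint8, red, green, blue), "camera_matrix" (3x3 intrinsics, pixels), "camera_from_world" (4x4, takes a point from world to camera coordinates). Camera axes: x right, y down, z forward; pixel columns grow to the right and rows downward; lengths in m; the calibration is good to about 2 mm. A picture is of the moment at which its call begins. There is no depth.
- order.sign_off(): hands the job in; it is judged then, once.
The state is a dict: "t": time; "joint_positions": joint angles; "qd": joint speeds; "tau": joint torques, N m; "eef_pos": TCP position; "tool_rot": TCP orientation; "contact_force": force on the tool from outside, world axes, zero at the start; "ft_torque": the same for the moment, N m; "grip_width": opening from 0.0 (shut) to 1.0 (fully open); "gripper_force": force on a finger pad.
Only numpy, scipy, OpenCV 4.12 (cv2) and the standard library are available. Lean on these libraries where they do the work, as an engineer would, in place of code of your own. Each camera call takes 0.05 s, during which the arm holds its last target. There are 200 camera calls.

TASK

Slide the shutter on the dust box fully open, then lift the red wooden tag out of the drying stand and lower it upright, bare-wood foot first, through the slot. Press it gently down on the sprung yellow plate inside until the paint's lower edge is level with the slot, and finish while still holding it there: the suction runs only while the plate is held down. Leave the other two tags in the stand, and the bowl and tub where they are.

Things in the scene. Friction and masses are not known exactly. Their poses are not given: they have to be found in the camera images.
- slot (a point): centre of the slot's mouth in the dust box's aluminium top, 85 mm above the bench. Slot 16 mm (own x) by 50 mm (own y), 2 mm clear of a tag on every side, 6 mm deep; z up. Box: clear walls, green base and posts, 150 mm (x) by 120 mm (y), its middle 35 mm from the slot along +x, grey pipe at its +x side; fixed. Two 7 mm high rails on top, 41 mm either side of the slot (y).
- shutter (a joint): travel in m of the orange shutter plate (40 x 74 x 4 mm) on top of the dust box: 0 closed, centred over the slot; slides along the slot's +x (away from the robot) to the stop at 0.055, fully open; the slot is clear from 0.028 on. Friction about 1.5 N; stays where left.
- tab (a point): top centre of the shutter's black upright tab, 10 mm thick (x) by 32 mm wide (y), rising 32 mm above the shutter plate, whose upper face is 4 mm above the box top. Moves with the shutter; axes as the slot's.
- plate (a joint): how far in m the sprung yellow plate (34 x 70 mm) inside the box, right under the slot, is pressed down: 0 at rest, its top 40 mm below the slot's mouth; stop at 0.016. Spring 0.4 N per mm, about 2 N to start it, about 6 N at 0.010, where a tag's paint edge is level with the slot.
- stand: plywood drying stand, 70 mm (x) by 240 mm (y) by 30 mm high, fixed; origin at the centre of its underside. Three pockets 16 x 50 mm, 20 mm deep, at y = -75, 0 and +75 mm, each with one tag (floor 10 mm above the bench), the tags edge to edge in a row.
- tag_red: red wooden tag standing upright: flat board 12 mm thick (own x), 46 mm wide (own y), 150 mm high with a half-round top of 23 mm radius; bare wood on the lowest 50 mm, painted red above. Origin: centre of the underside, z up. About 60 g. The one to use; it may be in any of the three pockets.
- tag_blue: blue wooden tag standing upright: flat board 12 mm thick (own x), 46 mm wide (own y), 150 mm high with a half-round top of 23 mm radius; bare wood on the lowest 50 mm, painted blue above. Origin: centre of the underside, z up. About 60 g. To stay in its pocket.
- tag_green: green wooden tag standing upright: flat board 12 mm thick (own x), 46 mm wide (own y), 150 mm high with a half-round top of 23 mm radius; bare wood on the lowest 50 mm, painted green above. Origin: centre of the underside, z up. About 60 g. To stay in its pocket.
- bowl: red plastic bowl, rim 130 mm across, 60 mm high, origin at the centre of its underside, beyond the work. Bystander.
- tub: clear whitish plastic tub, 90 mm across, 60 mm high, origin at the centre of its underside, between the work and the robot. Bystander.

How it is judged:
On the way, in this order (a step that is already met when the one before it is completed fails the run):
1. the shutter is slid fully open (value of joint shutter above 0.045 m), for 0.2 s.
2. the red tag is lifted upright out of the stand in the gripper (height (world z) of tag_red above 0.05 m and angle between tag_red's own z axis and vertical below 0.3 rad and contact force between the fingers and tag_red above 1 N), for 0.2 s.
3. the red tag's foot is inside the slot, held by the gripper (z of tag_red in the frame of slot below -0.015 m and horizontal distance between tag_red and slot below 0.006 m and contact force between the fingers and tag_red above 1 N), for 0.1 s.
At the end, for the whole second after the job is handed in: Red tag gripped, still, upright (0.12 rad), within 6 mm of the slot centre, foot 44-56 mm below its mouth, pressing the plate 6-14.5 mm down (over 1.5 N); shutter open over 40 mm; other tags upright in their pockets (12 mm); bowl and tub within 30 mm of their start (value of joint plate between 0.006 and 0.0145 m and z of tag_red in the frame of slot between -0.056 and -0.044 m and horizontal distance between tag_red and slot below 0.006 m and angle between tag_red's own z axis and vertical below 0.12 rad and contact force between tag_red and plate above 1.5 N and contact force between the fingers and tag_red above 1 N and linear speed of tag_red below 0.02 m/s and value of joint shutter above 0.04 m and distance of each of tag_blue, tag_green from where it was at the start of the episode below 0.012 m and angle between each of tag_blue, tag_green's own z axis and vertical below 0.2 rad and distance of each of bowl, tub from where it was at the start of the episode below 0.03 m); the arm keeps its last pose, push and grip.
It fails at once if the plate is pressed with more than 25 N (contact force between tag_red and plate above 25 N).
It fails at once if another tag is taken out or knocked over (distance of any of tag_blue, tag_green from where it was at the start of the episode above 0.03 m).
It fails at once if the bowl or tub is pushed away (distance of any of bowl, tub from where it was at the start of the episode above 0.05 m).
It also fails if it takes over 64 s, if anything falls off the work surface, if the arm or the gripper's body presses on something with over 40 N, if the wrist force passes 120 N, or if a joint passes its speed limit or range.

## Working session

There is one attempt and no reset: what is moved stays moved. The work goes in short steps, Python scripts to look and compute and a tool call to move; the robot and the scene stay as the last step left them, time stands still between calls to the robot, and variables do not carry over. Pictures are saved under pics/ and viewed, at most 10 in all, crops included, and the job is handed in when it is done.

```bash
mkdir -p pics; ls; python3 - <<'E'
from cell import manip, imaging, sensors, order
import cv2,pickle
for n in("scene","side"):
    f=imaging.grab_frame(n);pickle.dump(f,open(f"pics/{n}0.pkl","wb"));cv2.imwrite(f"pics/{n}0.png",cv2.resize(f["img"][:,:,::-1],(800,600),interpolation=cv2.INTER_CUBIC))
s=sensors.observe();print(s["eef_pos"],s["tool_rot"],s["t"])
E
```

```text
cell.py
pics
[5.24797307e-01 2.92816497e-05 2.52805763e-01] [-4.76989312e-04  7.07102801e-01  7.07110534e-01 -3.07165281e-04] 0.1
```

View pics/scene0.png

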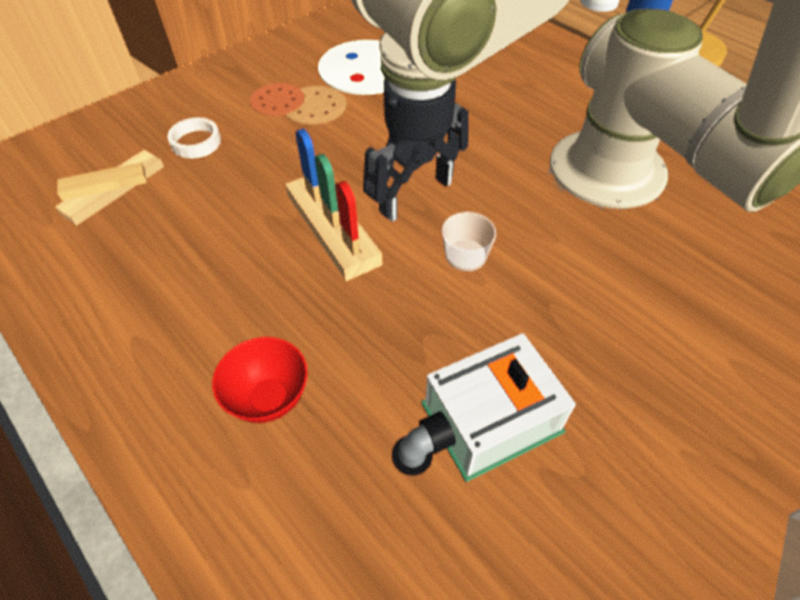

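View pics/side0.png

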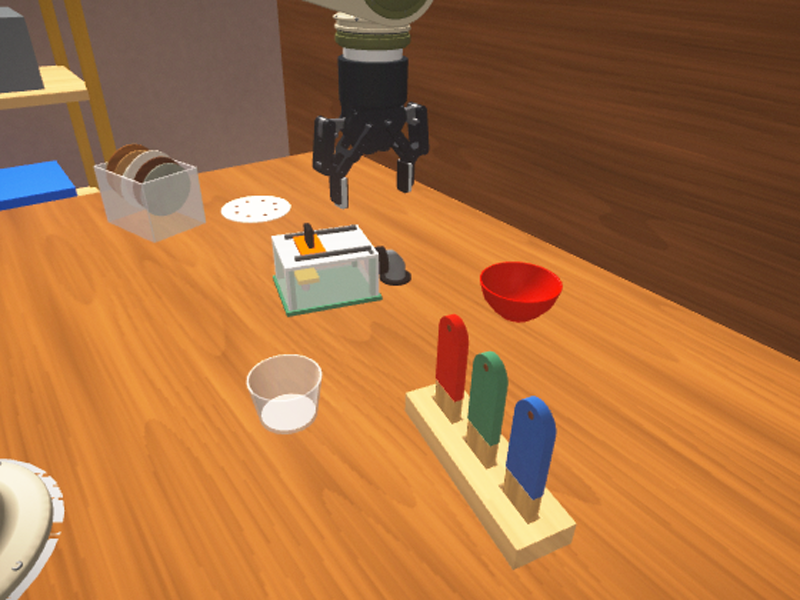

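```bash
cat > h.py <<'E'
import numpy as np,pickle,cv2
from scipy.optimize import least_squares
def load(n): return pickle.load(open(f"pics/{n}.pkl","rb"))
def proj(f,P):
    P=np.atleast_2d(P);M=f["camera_from_world"];c=P@M[:3,:3].T+M[:3,3];u=c@f["camera_matrix"].T
    return u[:,:2]/u[:,2:]
def unproj(f,uv,z):
    M=f["camera_from_world"];R=M[:3,:3];o=-R.T@M[:3,3];d=R.T@np.linalg.inv(f["camera_matrix"])@[uv[0],uv[1],1]
    return o+d*(z-o[2])/d[2]
def place(p,L): # p=x,y,yaw
    L=np.atleast_2d(np.array(L,float));c,s=np.cos(p[2]),np.sin(p[2])
    return np.c_[p[0]+c*L[:,0]-s*L[:,1],p[1]+s*L[:,0]+c*L[:,1],L[:,2]]
E
python3 - <<'E'
from h import *
np.set_printoptions(precision=3,suppress=True)
s,d=load("scene0"),load("side0")
for q in[(520,336),(575,405),(470,473),(428,377)]:print("box",unproj(s,np.array(q)*.7,.085))
for q in[(273,236),(286,262),(378,254),(360,228)]:print("boxside",unproj(d,np.array(q)*.7,.085))
for q in[(287,183),(346,275-10),(382,258)]:print("st",unproj(s,np.array(q)*.7,.03))
for q in[(406,390),(518,548),(574,520)]:print("stside",unproj(d,np.array(q)*.7,.03))
for f,q in((s,(345,183)),(d,(453,316))):print("red",unproj(f,np.array(q)*.7,.16))
print("tub",unproj(s,np.array((467,262))*.7,0),unproj(d,np.array((288,415))*.7,0))
a=cv2.resize(s["img"][225:340,285:410],None,fx=3.2,fy=3.2,interpolation=cv2.INTER_CUBIC)[:360,:400]
b=cv2.resize(d["img"][150:225,180:290],None,fx=3.6,fy=3.6,interpolation=cv2.INTER_CUBIC)
c=cv2.resize(s["img"][85:200,195:275],None,fx=3.2,fy=3.2,interpolation=cv2.INTER_CUBIC)
e=cv2.resize(d["img"][215:400,275:410],None,fx=1.7,fy=1.7,interpolation=cv2.INTER_CUBIC)
o=np.zeros((600,800,3),np.uint8)
for im,x,y in((a,0,0),(b,400,0),(c,400,270)):
    h=min(im.shape[0],600-y);w=min(im.shape[1],800-x);o[y:y+h,x:x+w]=im[:h,:w]
cv2.imwrite("pics/crop1.png",o[:,:,::-1])
E
```

```text
box [0.486 0.173 0.085]
box [0.514 0.288 0.085]
box [0.677 0.259 0.085]
box [0.624 0.134 0.085]
boxside [0.516 0.285 0.085]
boxside [0.491 0.189 0.085]
boxside [0.623 0.13  0.085]
boxside [0.654 0.229 0.085]
st [ 0.51  -0.358  0.03 ]
st [ 0.555 -0.129  0.03 ]
st [ 0.501 -0.1    0.03 ]
stside [ 0.5   -0.107  0.03 ]
stside [ 0.45  -0.344  0.03 ]
stside [ 0.517 -0.355  0.03 ]
red [ 0.517 -0.162  0.16 ]
red [ 0.522 -0.157  0.16 ]
tub [ 0.383 -0.015  0.   ] [ 0.373 -0.031  0.   ]
```

View pics/crop1.png

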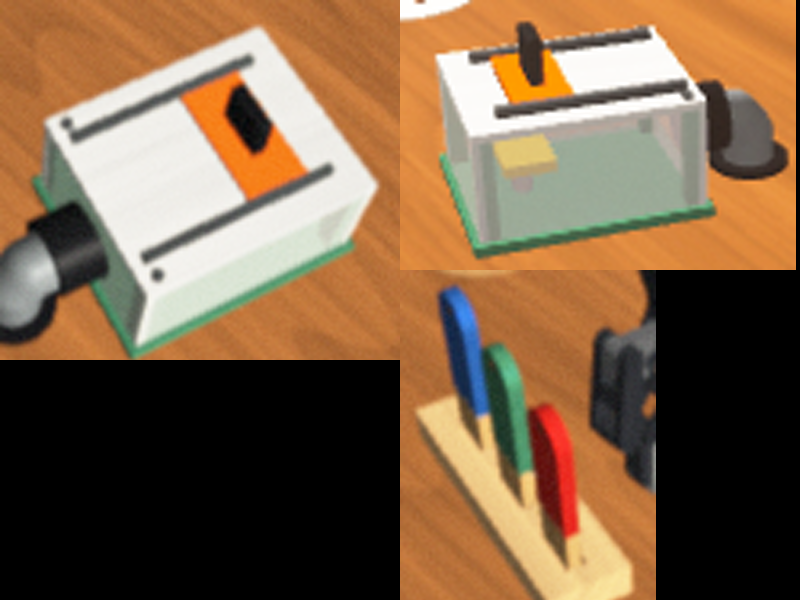

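```bash
cat > fit.py <<'E'
from h import *
np.set_printoptions(precision=4,suppress=True)
s,d=load("scene0"),load("side0")
cs=lambda L:np.array(L)/3.2+[285,225]
cd=lambda L:(np.array(L)-[400,0])/3.6+[180,150]
Lb=[[-.04,-.06,.085],[-.04,.06,.085],[.11,.06,.085],[.11,-.06,.085],[.02,-.037,.089],[-.02,.037,.089]]
us=cs([(262,27),(378,186),(148,292),(46,120)]);ud=cd([(470,138),(437,55),(655,27),(705,100)])
r=lambda p:np.r_[(proj(s,place(p,Lb[:4]))-us).ravel(),(proj(d,place(p,Lb[:4]))-ud).ravel()]
b=least_squares(r,[.53,.22,-.26]);print("slot",b.x);print(r(b.x).reshape(-1,2))
Ls=[[-.035,.12,.03],[-.035,-.12,.03],[.035,-.12,.03]]
ud2=np.array([(406,390),(518,548),(574,520)])*.7
us2=(np.array([(416,410),(630,570)])-[400,270])/3.2+[195,85]
r2=lambda p:np.r_[(proj(d,place(p,Ls))-ud2).ravel(),(proj(s,place(p,[[.035,-.12,.03],[-.035,.12,.03]]))-us2).ravel()]
t=least_squares(r2,[.51,-.23,-.21]);print("stand",t.x);print(r2(t.x).reshape(-1,2))
a=np.linspace(0,np.pi,20)
out=np.array([(x,.023*np.cos(q),.127+.023*np.sin(q)) for x in(-.006,.006) for q in a]+[(x,y,.05) for x in(-.006,.006) for y in(-.023,.023)])+[0,0,.01]
def cen(f,p):
    h=cv2.convexHull(proj(f,place(p,out)).astype(np.float32));m=cv2.moments(h);return np.array([m["m10"],m["m01"]])/m["m00"],m["m00"]
def mask(f,box):
    x0,y0,x1,y1=box;h=cv2.cvtColor(f["img"],cv2.COLOR_RGB2HSV)[y0:y1,x0:x1].astype(int)
    k=(((h[...,0]<6)|(h[...,0]>170))&(h[...,1]>190)&(h[...,2]>90)).astype(np.uint8);m=cv2.moments(k,True)
    return np.array([m["m10"]/m["m00"]+x0,m["m01"]/m["m00"]+y0]),m["m00"]
ms,md=mask(s,(225,120,260,180)),mask(d,(295,210,335,290))
for yaw in(t.x[2],):
    g=lambda p:np.r_[cen(s,[*p,yaw])[0]-ms[0],cen(d,[*p,yaw])[0]-md[0]]
    q=least_squares(g,[.52,-.16]);print("red",q.x,q.fun,ms,md,cen(s,[*q.x,yaw]),cen(d,[*q.x,yaw]))
print("red by stand",place(t.x,[0,.075,.01]))
E
python3 fit.py
```

```text
slot [ 0.5343  0.219  -0.2938]
[[-0.4664 -0.1413]
 [-0.5393 -0.09  ]
 [-0.6715  0.9889]
 [-0.6132 -0.5526]
 [-0.9026 -0.6009]
 [-0.7169 -0.3574]
 [-1.1204 -0.3545]
 [-0.1814  0.2057]]
stand [ 0.508  -0.2318 -0.2078]
[[-0.4804  0.4846]
 [-1.4745 -0.5536]
 [ 1.0253  0.4491]
 [-1.1462  0.8342]
 [-0.4635 -0.4137]]
red [ 0.52 -0.16] [-0.0154  0.6414 -0.6911  0.2772] (array([243.0078, 146.2461]), 386.0) (array([316.1957, 248.7212]), 1058.0) (array([242.9924, 146.8876]), 462.49759637442185) (array([315.5045, 248.9984]), 1104.05495292251)
red by stand [[ 0.5235 -0.1584  0.01  ]]
```

Units first: shifts go in shares of 62.5 mm and turns go in shares of pi/2 rad. So 0.04 m is 0.64, 0.031 m is 0.496, 0.147 rad / 1.5708 = 0.0936.

Request:
{"fn": "inch_along", "kwargs": {
  "motion": [
    [0,0.64,-0.08,0,0],
    [0,0.64,-0.08,0,0],
    [0,0.64,-0.08,0,0],
    [0,0.64,-0.08,0,0],
    [0,0.64,-0.08,0,0],
    [0,0.496,-0.096,0,0],
    [0,0,0,0,0.0936],
    [0,0,0,0,0.0936],
    [0,0,0,0.48,0],
    [0,0,0,0,0],
    [0,0,0,0,0]
  ]
}}

```text
t: 1.48
eef_pos: [0.4943, 0.231, 0.2241]
tool_rot: [0.0, 0.803, 0.596, 0.0]
contact_force: [0.1, -0.1, 0.2]
grip_width: 0.0
gripper_force: 0.0
```

```bash
python3 - <<'E'
from h import *
from cell import manip, imaging, sensors, order
f=imaging.grab_frame("wrist");pickle.dump(f,open("pics/w1.pkl","wb"))
im=f["img"].copy()
p=[.5343,.219,-.2938]
for L in([[-.04,-.06,.085],[-.04,.06,.085],[.11,.06,.085],[.11,-.06,.085]],[[-.02,-.037,.089],[-.02,.037,.089],[.02,.037,.089],[.02,-.037,.089]],[[-.005,-.016,.121],[-.005,.016,.121],[.005,.016,.121],[.005,-.016,.121]]):
    cv2.polylines(im,[np.round(proj(f,place(p,L))).astype(np.int32)],True,(0,255,255),1)
cv2.imwrite("pics/w1.png",cv2.resize(im[:,:,::-1],(800,600)))
E
```

```text
(no output)
```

View pics/w1.png

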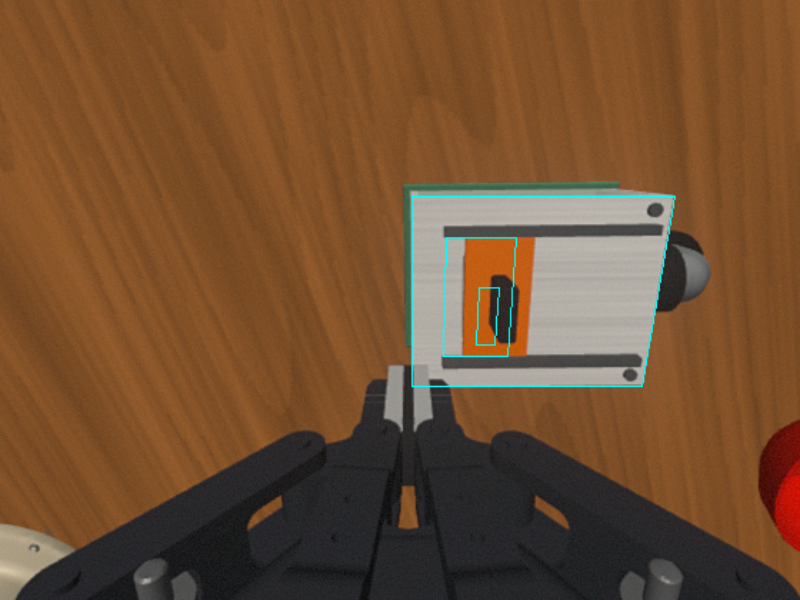

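The wrist view shows the predicted box-top outline matching (412,196)–(675,196)–(642,387). The shutter sits about 19 px (roughly 11 mm) further along +x, so it is already slightly open. The tab is at about (503,310). I'll push it next.

To row units: 0.05 m is 0.8, 0.049 m is 0.784.

Request:
{"fn": "inch_along", "kwargs": {
  "motion": [
    [0,0,0,0.8,0],
    [0,0,0,0.784,0],
    [0,0,0,0,0],
    [0,0,0.24,0,0],
    [0,0,0.24,0,0],
    [0,0,0.16,0,0],
    [0,0,0.16,0,0],
    [0,0,0.16,0,0],
    [0,0,0.096,0,0],
    [0,0,0,0,0]
  ]
}}

```text
t: 2.78
eef_pos: [0.5575, 0.2117, 0.1241]
tool_rot: [0.0, 0.803, 0.596, 0.0]
contact_force: [-0.8, -0.3, -1.0]
grip_width: 0.002
gripper_force: 0.0
```

```bash
python3 - <<'E'
from h import *
from cell import manip, imaging, sensors, order
o=sensors.observe();print(place([0,0,.2938],[[o["eef_pos"][0]-.5343,o["eef_pos"][1]-.219,0]]))
f=imaging.grab_frame("scene");pickle.dump(f,open("pics/s2.pkl","wb"))
im=f["img"].copy()[200:350,270:420]
cv2.imwrite("pics/s2.png",cv2.resize(im[:,:,::-1],(600,600),interpolation=cv2.INTER_CUBIC))
E
```

```text
[[ 0.02433612 -0.00030431  0.        ]]
```

View pics/s2.png

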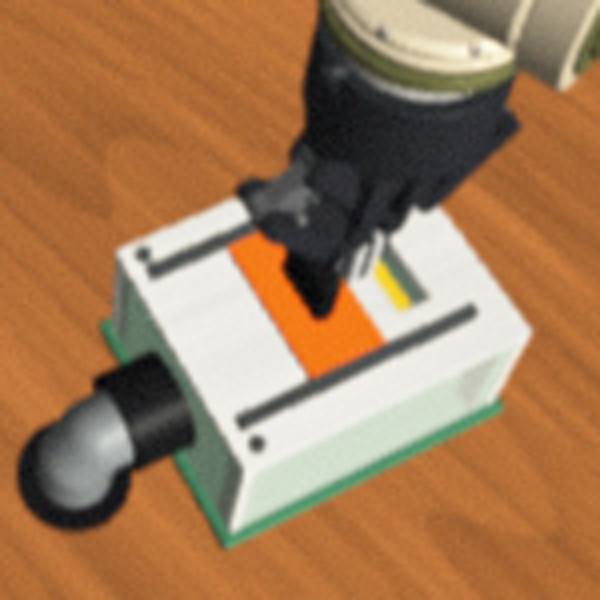

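The slot is uncovered, with the yellow plate visible at about (395,285). The shutter isn't at its stop yet, so I'll keep pushing in small steps.

To row units: 0.004 m is 0.064.

Request:
{"fn": "inch_along", "kwargs": {
  "motion": [
    [0,0,0.064,0,0],
    [0,0,0.064,0,0],
    [0,0,0,0,0]
  ]
}}

```text
t: 3.2
eef_pos: [0.5651, 0.2095, 0.1243]
tool_rot: [0.0, 0.803, 0.596, 0.0]
contact_force: [0.4, 0.3, -0.6]
grip_width: 0.001
gripper_force: 0.0
```

Request:
{"fn": "inch_along", "kwargs": {
  "motion": [
    [0,0,0.048,0,0],
    [0,0,0,0,0]
  ]
}}

```text
t: 3.45
eef_pos: [0.5679, 0.2086, 0.1243]
tool_rot: [0.0, 0.803, 0.596, 0.0]
contact_force: [-0.2, 0.5, 0.3]
grip_width: -0.001
gripper_force: 0.1
```

Request:
{"fn": "inch_along", "kwargs": {
  "motion": [
    [0,0,0.048,0,0],
    [0,0,0,0,0]
  ]
}}

```text
t: 3.7
eef_pos: [0.5696, 0.2081, 0.1243]
tool_rot: [-0.001, 0.803, 0.596, -0.001]
contact_force: [-8.1, 1.4, 3.3]
grip_width: 0.001
gripper_force: 3.8
```

The force rose to 8 N, so the shutter is at its stop. I'll hold briefly, then back off, rise and look at the slot.

To row units: -0.05 m is -0.8, -0.04 m is -0.64.

Request:
{"fn": "inch_along", "kwargs": {
  "motion": [
    [0,0,0,0,0],
    [0,0,0,0,0],
    [0,0,-0.32,0,0],
    [0,0,-0.64,0,0],
    [0,0,0,-0.8,0],
    [0.3,0,0,-0.8,0],
    [0.6,0,0,0,0],
    [1,0,0,0,0],
    [1,0,0,0,0]
  ]
}}

```text
t: 4.82
eef_pos: [0.5128, 0.225, 0.223]
tool_rot: [-0.0, 0.803, 0.596, -0.001]
contact_force: [-0.4, 0.5, -0.0]
grip_width: 0.846
gripper_force: 0.0
```

```bash
python3 - <<'E'
from h import *
from cell import manip, imaging, sensors, order
f=imaging.grab_frame("wrist");pickle.dump(f,open("pics/w3.pkl","wb"))
im=f["img"].copy()
p=[.5343,.219,-.2938]
R=lambda a,b,z,x=0:[[x-a,-b,z],[x-a,b,z],[x+a,b,z],[x+a,-b,z]]
big=cv2.resize(im,None,fx=4,fy=4,interpolation=cv2.INTER_CUBIC)
for L in(R(.075,.06,.085,.035),R(.008,.025,.085),R(.02,.037,.089,.055),R(.005,.016,.121,.055)):
    cv2.polylines(big,[np.round(proj(f,place(p,L))*4+1.5).astype(np.int32)],True,(0,255,255),1)
c=np.round(proj(f,place(p,[.03,0,.085]))[0]*4).astype(int);x0,y0=c-[400,300];print(x0,y0)
cv2.imwrite("pics/w3.png",big[max(y0,0):y0+600,max(x0,0):x0+800,::-1])
E
```

```text
986 530
```

View pics/w3.png

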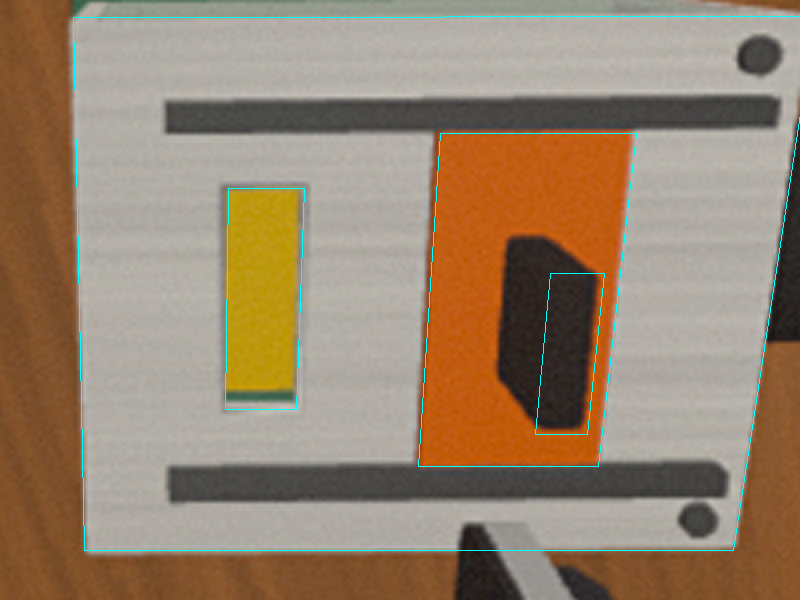

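The slot outline matches within about 1 mm: the hole is at (222–302,185–408), with the true position about 0.7 mm toward −x. The shutter is fully open. Next is the stand.

To row units: -0.0456 m is -0.7296, 0.015 m is 0.24, -0.086 rad / 1.5708 = -0.0547.

Request:
{"fn": "inch_along", "kwargs": {
  "motion": [
    [1,-0.7296,0.24,0,0],
    [1,-0.7296,0.24,0,0],
    [1,-0.7296,0.24,0,0],
    [1,-0.7296,0.24,0,0],
    [1,-0.7296,0.24,0,0],
    [1,-0.7296,0.24,0,0],
    [1,-0.7296,0.24,0,0],
    [1,-0.7296,0.24,0,0],
    [1,0,0,0,-0.0547],
    [1,0,0,0,0],
    [1,0,0,0,0]
  ]
}}

```text
t: 6.25
eef_pos: [0.5223, -0.1583, 0.224]
tool_rot: [-0.0, 0.777, 0.63, -0.0]
contact_force: [-0.7, 0.0, 0.4]
grip_width: 0.996
gripper_force: 0.0
```

```bash
cat >> h.py <<'E'
def tagout(z0=.01):
    a=np.linspace(0,np.pi,20);Y=[(.023*np.cos(q),.127+.023*np.sin(q)) for q in a]+[(-.023,.05),(.023,.05)]
    return [np.array([(x,y,z+z0) for y,z in Y]) for x in(-.006,.006)]
E
python3 - <<'E'
from h import *
from cell import manip, imaging, sensors, order
f=imaging.grab_frame("wrist");pickle.dump(f,open("pics/w4.pkl","wb"))
big=cv2.resize(f["img"],None,fx=2.5,fy=2.5,interpolation=cv2.INTER_CUBIC)
p=[.522,-.159,-.208]
for L in tagout()+[np.array([[-.008,-.025,.03],[-.008,.025,.03],[.008,.025,.03],[.008,-.025,.03]])]:
    cv2.polylines(big,[np.round(proj(f,place(p,L))*2.5+.75).astype(np.int32)],True,(0,255,255),1)
c=np.round(proj(f,place(p,[0,0,.1]))[0]*2.5).astype(int);x0,y0=np.maximum(c-[400,300],0);print(x0,y0)
cv2.imwrite("pics/w4.png",big[y0:y0+600,x0:x0+800,::-1])
E
```

```text
315 235
```

View pics/w4.png

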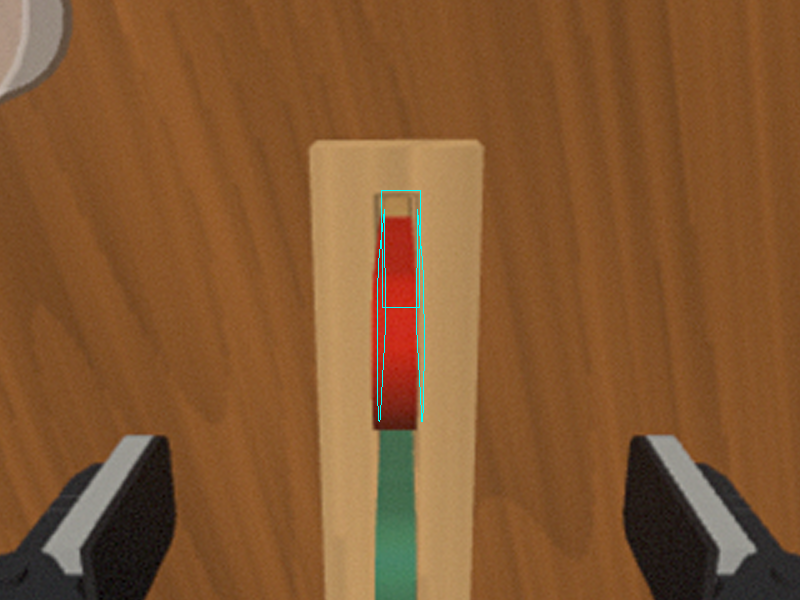

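The tag top in view spans (373–417,217–430), about 2 mm toward −x and 2.5 mm toward −y of the overlay. I'll correct by that and grasp.

To row units: 0.05 m is 0.8, -0.0034 m is -0.0544.

Request:
{"fn": "inch_along", "kwargs": {
  "motion": [
    [1,-0.0544,-0.0256,0,0],
    [1,0,0,0.8,0],
    [1,0,0,0.736,0],
    [1,0,0,0,0],
    [0.5,0,0,0,0],
    [0,0,0,0,0],
    [0,0,0,0,0],
    [0,0,0,0,0],
    [0,0,0,0,0],
    [0,0,0,0,0],
    [0,0,0,0,0]
  ],
  "squeeze": 50
}}

```text
t: 7.68
eef_pos: [0.5203, -0.1619, 0.1289]
tool_rot: [0.001, 0.777, 0.63, 0.0]
contact_force: [-1.0, 0.3, 5.9]
grip_width: 0.136
gripper_force: 49.5
```

Request:
{"fn": "inch_along", "kwargs": {
  "motion": [
    [0,0,0,-0.16,0],
    [0,0,0,-0.32,0],
    [0,0,0,-0.64,0],
    [0,0,0,-0.64,0],
    [0,0,0,-0.48,0],
    [0,0,0,0,0],
    [0,0,0,0,0]
  ]
}}

```text
t: 8.55
eef_pos: [0.5196, -0.1615, 0.2672]
tool_rot: [-0.001, 0.777, 0.63, -0.0]
contact_force: [-0.5, -0.6, -1.5]
grip_width: 0.136
gripper_force: 48.8
```

To row units: 0.05 m is 0.8, 0.0453 m is 0.7248, 0.086 rad / 1.5708 = 0.0547.

Request:
{"fn": "inch_along", "kwargs": {
  "motion": [
    [0,0.48,-0.08,0,0],
    [0,0.8,-0.128,0,0],
    [0,0.8,-0.128,0,0],
    [0,0.8,-0.144,0,0],
    [0,0.8,-0.144,0,0],
    [0,0.8,-0.144,0,0],
    [0,0.8,-0.144,0,0],
    [0,0.7248,-0.1216,0,0],
    [0,0,0,0,0.0547],
    [0,0,0,0.64,0],
    [0,0,0,0,0],
    [0,0,0,0,0]
  ]
}}

```text
t: 10.05
eef_pos: [0.5346, 0.2188, 0.229]
tool_rot: [0.0, 0.803, 0.596, 0.0]
contact_force: [0.3, 0.4, 0.0]
grip_width: 0.138
gripper_force: 48.8
```

```bash
python3 - <<'E'
from h import *
from cell import manip, imaging, sensors, order
p=[.5337,.2193,-.294]
o=sensors.observe();e=o["eef_pos"];z0=e[2]-.1289+.01;print(e,z0)
tiles=[]
for n in("wrist","scene","side"):
    f=imaging.grab_frame(n);pickle.dump(f,open(f"pics/{n}5.pkl","wb"))
    k=3
    big=cv2.resize(f["img"],None,fx=k,fy=k,interpolation=cv2.INTER_CUBIC)
    q=[e[0],e[1],-.294]
    foot=np.array([[-.006,-.023,z0],[-.006,.023,z0],[.006,.023,z0],[.006,-.023,z0]])
    slot=np.array([[-.008,-.025,.085],[-.008,.025,.085],[.008,.025,.085],[.008,-.025,.085]])
    for P in[place(q,L) for L in tagout(z0)+[foot]]+[place(p,slot)]:
        cv2.polylines(big,[np.round(proj(f,P)*k+1).astype(np.int32)],True,(0,255,255),1)
    c=np.round(proj(f,[e[0],e[1],.15 if n!="wrist" else .12])[0]*k).astype(int)
    w,h=(400,600) if n=="wrist" else (400,300)
    x0,y0=np.maximum(c-[w//2,h//2],0);y0=min(y0,big.shape[0]-h)
    tiles.append(big[y0:y0+h,x0:x0+w])
cv2.imwrite("pics/c5.png",np.hstack([tiles[0],np.vstack(tiles[1:])])[:,:,::-1])
E
```

```text
[0.534583   0.21876107 0.22898589] 0.11008589079987675
```

View pics/c5.png

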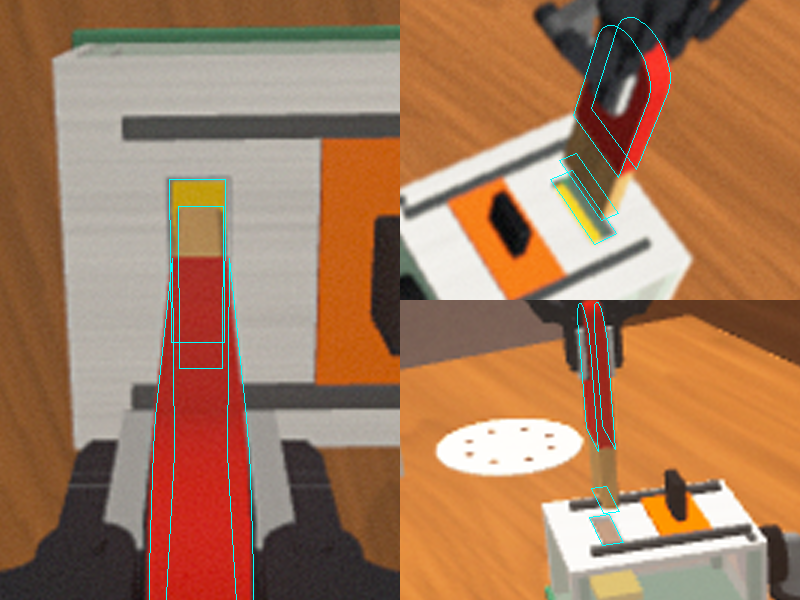

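Tag and slot overlays agree with the images within about 1 mm: the foot is at (179–224,207) and the slot at (169–227,179). I'll trim by 1 mm and lower it in, watching the force.

To row units: 0.015 m is 0.24, -0.001 m is -0.016.

Request:
{"fn": "inch_along", "kwargs": {
  "motion": [
    [0,0,-0.016,0,0],
    [0,0,0,0.24,0],
    [0,0,0,0.128,0],
    [0,0,0,0.064,0],
    [0,0,0,0,0]
  ]
}}

```text
t: 10.82
eef_pos: [0.5333, 0.2191, 0.201]
tool_rot: [-0.0, 0.803, 0.596, -0.0]
contact_force: [-0.9, 0.6, -1.0]
grip_width: 0.134
gripper_force: 48.9
```

Request:
{"fn": "inch_along", "kwargs": {
  "motion": [
    [0,0,0,0.048,0],
    [0,0,0,0.048,0],
    [0,0,0,0,0]
  ]
}}

```text
t: 11.2
eef_pos: [0.5333, 0.2191, 0.1951]
tool_rot: [-0.0, 0.803, 0.596, -0.0]
contact_force: [-0.5, -0.3, -1.7]
grip_width: 0.135
gripper_force: 48.9
```

The foot is through the mouth with no resistance. I'll continue down to just above the plate.

To row units: 0.008 m is 0.128, 0.005 m is 0.08.

Request:
{"fn": "inch_along", "kwargs": {
  "motion": [
    [0,0,0,0.08,0],
    [0,0,0,0.128,0],
    [0,0,0,0.128,0],
    [0,0,0,0.064,0],
    [0,0,0,0,0]
  ]
}}

```text
t: 11.82
eef_pos: [0.5333, 0.2191, 0.1699]
tool_rot: [-0.0, 0.803, 0.596, -0.0]
contact_force: [-0.6, -0.1, -1.0]
grip_width: 0.132
gripper_force: 48.9
```

Request:
{"fn": "inch_along", "kwargs": {
  "motion": [
    [0,0,0,0.048,0],
    [0,0,0,0.032,0],
    [0,0,0,0,0],
    [0,0,0,0,0]
  ]
}}

```text
t: 12.32
eef_pos: [0.5334, 0.2191, 0.1654]
tool_rot: [0.0, 0.803, 0.596, 0.0]
contact_force: [0.1, -0.2, -1.2]
grip_width: 0.131
gripper_force: 48.9
```

Request:
{"fn": "inch_along", "kwargs": {
  "motion": [
    [0,0,0,0.048,0],
    [0,0,0,0,0],
    [0,0,0,0,0]
  ]
}}

```text
t: 12.7
eef_pos: [0.5335, 0.2191, 0.1626]
tool_rot: [0.0, 0.803, 0.596, 0.0]
contact_force: [0.8, 0.5, 0.8]
grip_width: 0.137
gripper_force: 49.3
```

To row units: 0.002 m is 0.032.

Request:
{"fn": "inch_along", "kwargs": {
  "motion": [
    [0,0,0,0.032,0],
    [0,0,0,0.032,0],
    [0,0,0,0,0],
    [0,0,0,0,0]
  ]
}}

```text
t: 13.2
eef_pos: [0.5335, 0.2191, 0.1585]
tool_rot: [0.0, 0.803, 0.596, 0.0]
contact_force: [0.7, 1.9, 3.5]
grip_width: 0.134
gripper_force: 49.5
```

Request:
{"fn": "inch_along", "kwargs": {
  "motion": [
    [0,0,0,0.032,0],
    [0,0,0,0.032,0],
    [0,0,0,0.016,0],
    [0,0,0,0,0],
    [0,0,0,0,0],
    [0,0,0,0,0]
  ]
}}

```text
t: 13.95
eef_pos: [0.5335, 0.2191, 0.1535]
tool_rot: [0.0, 0.803, 0.596, 0.0]
contact_force: [1.6, 0.5, 6.2]
grip_width: 0.135
gripper_force: 49.8
```

```bash
python3 - <<'E'
from h import *
from cell import manip, imaging, sensors, order
t=[]
for n,c in(("scene",(345,255)),("side",(215,170))):
    f=imaging.grab_frame(n);x,y=c
    t.append(cv2.resize(f["img"][y-50:y+50,x-33:x+34],(400,600),interpolation=cv2.INTER_CUBIC))
cv2.imwrite("pics/c6.png",np.hstack(t)[:,:,::-1])
E
```

```text
(no output)
```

View pics/c6.png

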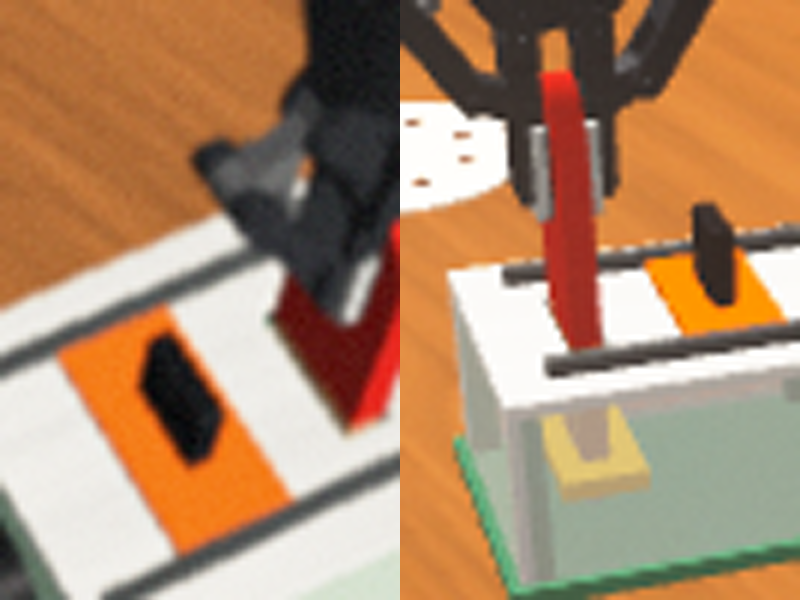

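The paint edge is level with the slot (left image, about (350,430)). The foot rests on the pressed yellow plate (right image, about (590,455)), the force is about 6–7 N as expected, and the shutter is open. Handing in.

Request:
{"fn": "inch_along", "kwargs": {
  "motion": [
    [0,0,0,0,0],
    [0,0,0,0,0]
  ]
}}

```text
t: 14.3
eef_pos: [0.5335, 0.2192, 0.1535]
tool_rot: [0.0, 0.803, 0.596, 0.0]
contact_force: [0.8, 1.0, 6.2]
grip_width: 0.132
gripper_force: 49.8
```

```bash
python3 -c "
from cell import manip, imaging, sensors, order
print(order.sign_off())"
```

```text
the job is handed in; nothing more can be done
None
```

I handed the job in at 14.3 s with the shutter at its stop and the red tag held upright in the slot, paint edge level with the mouth and pressing the plate with about 6 N; sign-off returned no verdict, and I took no closing picture of the other tags, bowl or tub.

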